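# Post the finished-work tin through the sprung flap of the collection box

## Robot

A 6-joint arm with a two-finger parallel gripper is mounted at the origin on the work surface. World frame = base frame: x ahead of the robot, y to its left, z up, the work surface at z = 0. Lengths are in m, angles in rad, forces in N, time in s.
With the tool pointing down it reaches from about 0.3 to 0.875 m from the base axis. Payload 6.4 kg.
Tool frame: the origin (TCP) lies midway between the tips of the shut fingers; the grasp point (between the pads) lies 19 mm behind it; z points along the fingers, y is the line along which they close (so a half turn about z gives the same grasp; the last joint's range is limited). The gripper opens to 85 mm and grips with 20 to 120 N. Pads are 22 mm wide; open, the fingers measure 114 mm over their backs; the gripper's body (76 mm by 85 mm) begins 54 mm behind the grasp point. The pads swing forward as they close: fully open they stand 13 mm farther back than shut.
Start: joints at [1.052, 0.181, 1.607, -0, 1.354, -0.206], TCP at [0.177, 0.547, 0.231] pointing down, gripper open.
Joint ranges: [-2.99, 2.99], [-0.89, 2.07], [0.3, 2.58], [-1.14, 4.28], [0, 2.63], [-3.12, 3.12]. Speed limits (rad/s): [2.57, 2.57, 3.01, 3.14, 3.14, 3.14].

## Interface

Orientations are given as a unit quaternion [w, x, y, z].
In Python, from bench import ctrl gives the robot as it stands. The module is installed in compiled form; this text tells all that it offers.
- The arm moves only by the tool move_arm, never from a script. Its argument "plan" is one flat list of numbers, 6 for each row, row after row: the shift along the world's x, y, z in units of 50 mm (1.0 is 50 mm), then the turn, a rotation vector about the world's x, y, z in rad. A call has 1 to 10 rows; each row is the pose to reach, as a shift and turn from the pose commanded when the call began; what a row does not reach only later rows make up. A row lasts 1/8 s, in which the tool goes at most 62.5 mm and 10.7 degrees, less where a joint would pass 70% of its speed; a pose out of reach is approached as far as the arm can. A call with a gripper value outside its range is refused whole. "grip" is the finger opening in mm, from 0 to 85.4, set as the call begins (left out, the last holds). The fingers move at their own pace and stop on an object; the grip force is fixed at half the most. Time passes only in rows, so rows that repeat a pose let the fingers close. It gives the time, the measured TCP pose, the force, the opening and the grip force at its end, in the units of the state.
- ctrl.get_obs(): the state, without advancing time (a new reading comes with each control period).
- ctrl.camera(name): name is "scene" or "top"; returns a dict with "pixels" (384x512x3 uint8, red, green, blue), "fx", "fy", "cx", "cy" (pixels), "dist_coeffs" ([k1, k2, p1, p2, k3] as OpenCV has them; the pictures are not rectified), "origin" and "attitude" of the camera in the world. Camera axes: x right, y down, z forward; pixel columns grow to the right and rows downward; lengths in m; the calibration is good to about 2 mm. A picture is of the moment at which its call begins. There is no depth.
- ctrl.hand_in(): hands the job in; it is judged then, once.
The state is a dict: "time_s": time; "q": joint angles; "dq": joint speeds; "joint_efforts": joint torques, N m; "eef_pos": TCP position; "eef_rot": TCP orientation; "wrist_force": force on the tool from outside, world axes, zero at the start; "torque": the same for the moment, N m; "opening": opening from 0.0 (shut) to 1.0 (fully open); "grasp_force": force on a finger pad.
Only numpy, scipy, OpenCV 4.12 (cv2) and the standard library are available. Lean on these libraries where they do the work, as an engineer would, in place of code of your own. Each camera call takes 0.05 s, during which the arm holds its last target. There are 200 camera calls.

## Task

Take the long metal tin out of the two-slot wooden rack, lay it down flat so that you can take hold of it the other way, then push it lengthwise, lying flat, over the ledge and right through the sprung flap, so that it slides down into the collection box and the flap snaps shut behind it. Leave the short tin standing in the rack, and do not disturb the burr block, the jar or the ring mandrel.

Things in the scene. Friction and masses are not known exactly. Their poses are not given: they have to be found in the camera images.
- long_tin: The tin to post: a shut, solid aluminium case, 88 x 20 x 58 mm, about 0.3 kg, with a dark seam. Origin at its centre; x along its 88 mm length, y across its 20 mm thickness, z along its 58 mm width. At the start it stands on its long edge (z up) in one of the two slots of the rack, either one.
- short_tin: The like tin that must stay in the rack: 56 x 20 x 58 mm, same finish; origin at its centre, same axes. It stands in the other slot.
- rack: Fixed beech rack, 110 (x) x 170 (y) mm, origin on the bench under its centre. Two slots run along its x, centred at y = -45 and +45 mm, each 23 mm wide, open-ended; slot floor 12 mm and tops of the slot walls 28 mm above the bench, walls 12 mm thick. The tins' tops are at 70 mm.
- mat: Fixed flat cork mat, 240 (x) x 150 (y) x 3 mm thick, origin under its centre on the bench: clear space for laying a thing down. A tin stood there on its long edge is steady until its top is pushed some 20 mm sideways; then it falls flat on its side.
- drop_box: Fixed grey metal collection box with a clear roof. Origin on the bench below the lip of its mouth, x into the box (the way to push), z up. Box: x = -4 (outside of the 4 mm front wall) to 154 mm, y = -60 to 60 mm, roof top 143 mm above the bench. Inside, a smooth slide falls 40 degrees from the lip to the floor: a tin pushed until its tail is at the front wall tips and slides down by itself.
- mouth (a point): Middle of the lip, on the ledge's top, 90 mm above the bench, at x = 0 of the box, where the ledge ends and the drop inside begins. Axes as the box's. The opening above it is 72 mm wide (y) and 34 mm high, from 90 to 124 mm above the bench; the front wall above and beside it reaches 140 mm. A tin passes only flat and lengthwise.
- flap (a joint): Sprung steel flap, 70 x 33 x 3 mm, closing the opening from inside, 1.5 mm behind the front wall, hinged at its top edge 125 mm above the bench. 0 = shut, grows to 1.5 rad as it swings into the box. Its spring shuts it: about 0.4 N at its lower edge to start it, 1.2 N when wide open.
- burr_block: Bystander: round wooden block with small burrs, 72 mm across, 65 mm high, origin under its centre.
- jar: Bystander: small jar, 48 mm across, 65 mm high, origin under its centre.
- mandrel: Bystander: upright steel ring mandrel on a 60 mm foot, 140 mm high, origin under its centre.
- ledge (a point): Middle of the flat rimless ledge in front of the mouth, on its top, 90 mm above the bench. The ledge is 110 mm long (x = -55 to 55 mm from here) and 76 mm wide (y = -38 to 38 mm), 4 mm thick, on two thin legs. Axes as the box's. Ledge, flap and long tin are smooth metal (friction about 0.25 on one another).
Things that resemble listed ones, but are neither listed nor needed, are in the scene too. Leave any green look-alike of the long_tin alone.

How it is judged:
By the outcome, as a careful person would: the job done as asked, in the order asked, and still so for the second after the job is handed in, with the robot touching nothing.
It also fails if it takes over 67 s, if anything falls off the work surface, if the arm or the gripper's body presses on something with over 40 N, if the wrist force passes 120 N, or if a joint passes its speed limit or range.

## Working session

There is one attempt and no reset: what is moved stays moved. The work goes in short steps, Python scripts to look and compute and a tool call to move; the robot and the scene stay as the last step left them, time stands still between calls to the robot, and variables do not carry over. Pictures are saved under pics/ and viewed, at most 10 in all, crops included, and the job is handed in when it is done.

Besides the shell and the picture viewer there is one more tool, called after "Emit:" as name(argument=value, ...), one argument or row to a line, values as JSON. move_arm: Moves the arm, as the interface text tells. Its arguments: {"type":"object","properties":{"plan":{"type":"array"},"grip":{"type":"number"}},"required":["plan"]}

```bash
mkdir -p pics; cat > h.py <<'E'
import numpy as np, cv2
from scipy.spatial.transform import Rotation as R
from bench import ctrl
def cam(n):
    c=ctrl.camera(n); K=np.array([[c['fx'],0,c['cx']],[0,c['fy'],c['cy']],[0,0,1]]);d=np.array(c['dist_coeffs'],float)
    a=np.array(c['attitude'],float)
    M=a if a.shape==(3,3) else R.from_quat(np.r_[a[1:],a[0]]).as_matrix()
    return dict(img=c['pixels'],K=K,d=d,M=M,o=np.array(c['origin'],float))
def unp(c,pts,z):
    """pixels -> world at height z"""
    p=cv2.undistortPoints(np.array(pts,float).reshape(-1,1,2),c['K'],c['d']).reshape(-1,2)
    r=np.c_[p,np.ones(len(p))]@c['M'].T
    return c['o']+r*((z-c['o'][2])/r[:,2])[:,None]
def proj(c,P):
    rv,_=cv2.Rodrigues(c['M'].T); return cv2.projectPoints(np.array(P,float),rv,-c['M'].T@c['o'],c['K'],c['d'])[0].reshape(-1,2)
def save(img,name,box=None,s=1):
    if box: img=img[box[1]:box[3],box[0]:box[2]]
    cv2.imwrite('pics/'+name,cv2.resize(img[:,:,::-1],None,fx=s,fy=s,interpolation=cv2.INTER_CUBIC))
def st():
    o=ctrl.get_obs(); print({k:np.round(o[k],4).tolist() for k in ('time_s','q','eef_pos','eef_rot','wrist_force','opening','grasp_force')})
E
python3 - <<'E'
from h import *
for n in('top','scene'):
    c=cam(n); save(c['img'],n+'0.png',s=1.5); print(n,c['o'],c['M'],c['K'][0,0])
st()
E
```

```text
top [0.49271729 0.1125541  1.05784355] [[-3.67541615e-03 -9.90968724e-01  1.34042825e-01]
 [-9.99993049e-01  3.72625906e-03  1.28433406e-04]
 [-6.26751779e-04 -1.34041421e-01 -9.90975532e-01]] 366.5287443984845
scene [1.25405944 0.3965842  0.70965873] [[-0.40991448  0.59948958 -0.68744626]
 [ 0.91193624  0.28464902 -0.29554565]
 [ 0.01850437 -0.7480556  -0.66337803]] 368.47025884441643
{'time_s': 0.1, 'q': [1.0517, 0.1815, 1.6079, -0.0, 1.3538, -0.2063], 'eef_pos': [0.1767, 0.5467, 0.2305], 'eef_rot': [-0.0003, 0.1558, 0.9878, -0.0007], 'wrist_force': [0.2932, 0.6713, -0.0242], 'opening': 0.999, 'grasp_force': 0.0}
```

View pics/top0.png

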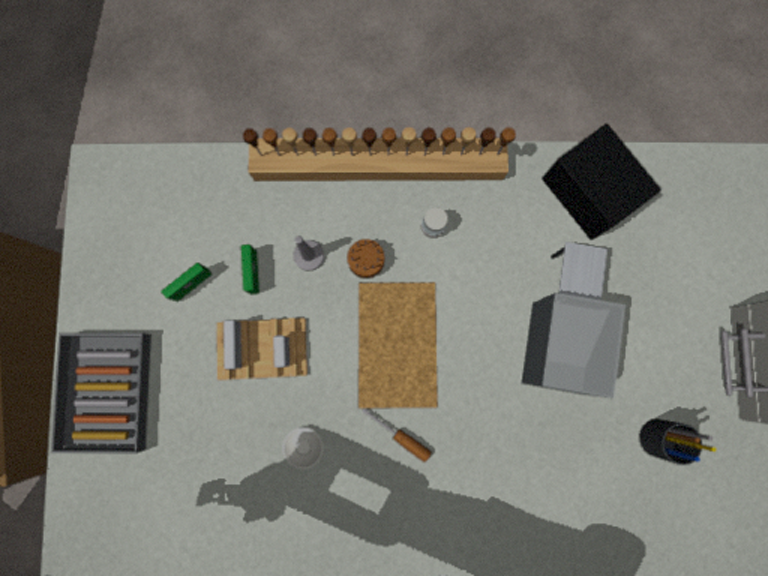

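View pics/scene0.png

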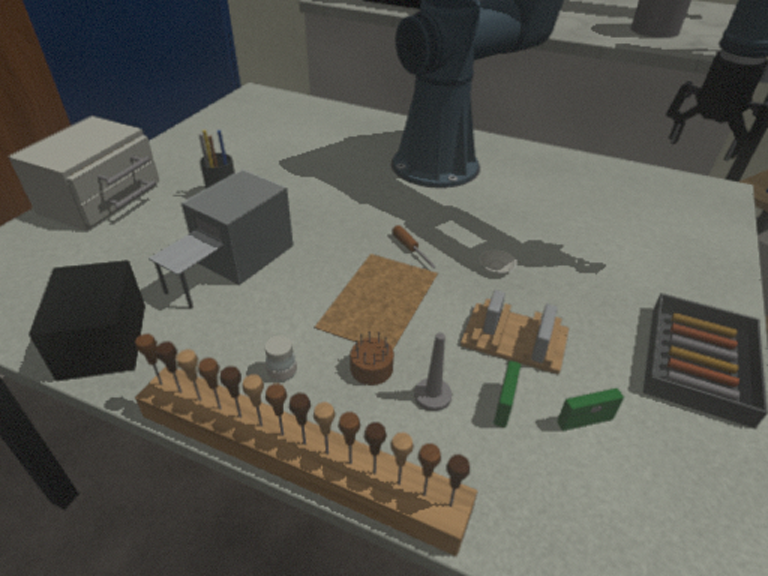

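Candidates (pixels in the 1.5x top view): rack left slot (232,343), which is the longer one; rack right slot (280,350), the short tin; green look-alikes (187,281) and (250,268); slim bars in the tray (105,355 to 437). By the description I choose the left slot. The box's mouth and ledge (583,268) face away from the robot, so the push goes towards −x. Next I check this in a close crop.

```bash
python3 - <<'E'
from h import *
c=cam('top'); im=c['img']
a=cv2.resize(im[203:263,136:216],None,fx=5,fy=5,interpolation=cv2.INTER_CUBIC)
b=cv2.resize(im[155:275,340:425],None,fx=4.5,fy=4.5,interpolation=cv2.INTER_CUBIC)
H=max(a.shape[0],b.shape[0]); o=np.zeros((H,a.shape[1]+b.shape[1],3),np.uint8); o[:a.shape[0],:a.shape[1]]=a;o[:b.shape[0],a.shape[1]:]=b
print(o.shape);save(o,'crop1.png')
s=lambda L:np.array(L)/1.5
print('tin long rough',unp(c,s([[229,320],[229,368],[280,337],[280,366]]),.07).round(3)[:,:2])
print('mat',unp(c,s([[359,282],[436,282],[438,407],[358,407]]),.003).round(3)[:,:2])
E
```

```text
(540, 782, 3)
tin long rough [[0.578 0.39 ]
 [0.492 0.387]
 [0.547 0.297]
 [0.496 0.295]]
mat [[0.657 0.158]
 [0.657 0.008]
 [0.418 0.008]
 [0.419 0.159]]
```

View pics/crop1.png

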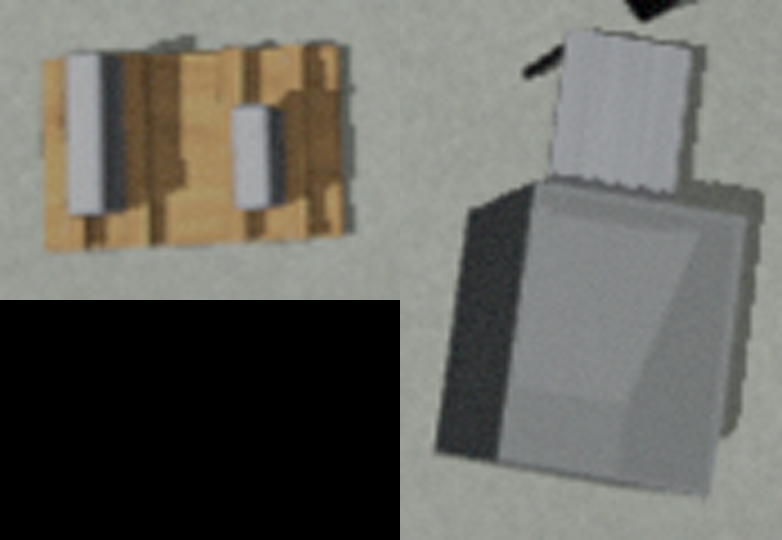

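The left-slot tin, crop (68..104, 53..214), is about 4.5:1 in aspect, so it is the long one. The short tin is at (232..270, 105..210). The ledge corners are (568,30), (692,45), (674,192), (550,178); the box roof is below it.

```bash
python3 - <<'E'
from h import *
c=cam('top')
A=lambda L:np.array(L)/5.+[136-.4,203-.4]
B=lambda L:(np.array(L)-[400,0])/4.5+[340-.4,155-.4]
t=unp(c,A([[68,53],[102,53],[104,214],[68,214]]),.07)[:,:2]
r=unp(c,A([[43,58],[345,45],[348,235],[45,250]]),.028)[:,:2]
l=unp(c,B([[568,30],[692,45],[674,192],[550,178]]),.09)[:,:2]
b=unp(c,B([[535,180],[745,213],[708,495],[498,460]]),.143)[:,:2]
for n,p in zip(('tin','rack','ledge','roof'),(t,r,l,b)):
    e=np.linalg.norm(p-np.roll(p,-1,0),axis=1); d=(p[0]+p[1]-p[2]-p[3])/2; d2=(p[0]+p[3]-p[1]-p[2])/2
    print(n,p.round(3).tolist(),'edges',e.round(3),'mid',p.mean(0).round(4),'yaw long',np.degrees(np.arctan2(d[1],d[0])).round(1),'perp',np.degrees(np.arctan2(-d2[0],d2[1])).round(1))
st()
E
```

```text
tin [[0.579, 0.399], [0.579, 0.38], [0.492, 0.377], [0.492, 0.396]] edges [0.019 0.087 0.019 0.087] mid [0.5353 0.3881] yaw long 2.2 perp -0.1
rack [[0.579, 0.425], [0.586, 0.254], [0.48, 0.251], [0.472, 0.42]] edges [0.171 0.106 0.169 0.107] mid [0.5295 0.3378] yaw long 2.1 perp 2.5
ledge [[0.716, -0.219], [0.706, -0.293], [0.617, -0.277], [0.626, -0.203]] edges [0.075 0.091 0.074 0.091] mid [ 0.6661 -0.2482] yaw long -9.9 perp -6.9
roof [[0.617, -0.178], [0.598, -0.296], [0.442, -0.266], [0.462, -0.15]] edges [0.12  0.159 0.117 0.158] mid [ 0.53   -0.2222] yaw long -10.4 perp -9.5
{'time_s': 0.2, 'q': [1.0517, 0.1813, 1.6076, -0.0, 1.3538, -0.2063], 'eef_pos': [0.1768, 0.5468, 0.2307], 'eef_rot': [-0.0002, 0.1558, 0.9878, -0.0005], 'wrist_force': [-0.5315, 0.0248, -0.3315], 'opening': 1.0021, 'grasp_force': 0.0}
```

Emit:
move_arm(
  plan=[0.8,-0.36,-0.2,0,0,0.04,1.6,-0.72,-0.4,0,0,0.08,2.4,-1.08,-0.6,0,0,0.12,3.2,-1.44,-0.8,0,0,0.16,4.0,-1.8,-1.0,0,0,0.2,4.8,-2.16,-1.2,0,0,0.24,5.6,-2.52,-1.4,0,0,0.28,6.4,-2.88,-1.6,0,0,0.32,7.16,-3.2,-1.8,0,0,0.353,7.16,-3.2,-1.8,0,0,0.353],
  grip=50,
)

```text
time_s: 1.45
eef_pos: [0.5369, 0.385, 0.1397]
eef_rot: [-0.001, -0.018, 1.0, -0.001]
wrist_force: [-0.7, -0.9, 0.3]
opening: 0.587
grasp_force: 0.0
```

```bash
python3 - <<'E'
from h import *
st()
c=cam('scene'); save(c['img'],'s1.png',(270,110,400,260),4)
print(proj(c,[[.579,.399,.07],[.579,.38,.07],[.492,.377,.07],[.492,.396,.07]]).round(1))
E
```

```text
{'time_s': 1.45, 'q': [0.4431, 0.4537, 1.4493, -0.0006, 1.2402, -1.1643], 'eef_pos': [0.5369, 0.385, 0.1397], 'eef_rot': [-0.0006, -0.0184, 0.9998, -0.0006], 'wrist_force': [-0.6634, -0.9128, 0.3487], 'opening': 0.5867, 'grasp_force': 0.0}
[[365.9 225.7]
 [358.  223.3]
 [364.2 200.9]
 [371.7 203.1]]
```

View pics/s1.png

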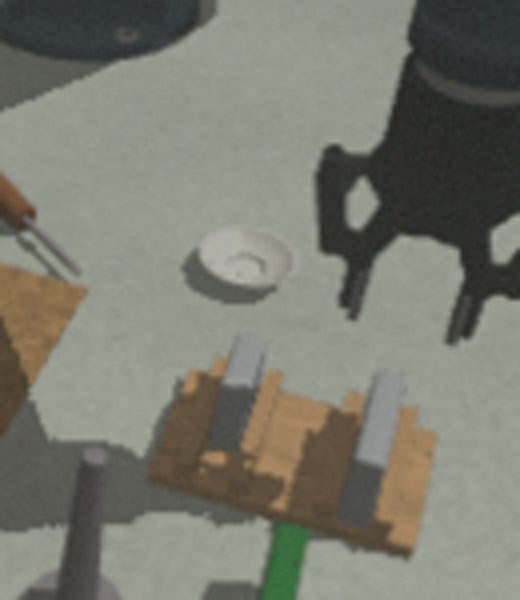

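The scene view matches: the long tin's top is at crop (357..404, 370..466), within 1.5 px of the projection, with the gripper above it. I descend and grip.

Emit:
move_arm(
  plan=[0,0.03,-0.5,0,0,0,0,0.03,-1.0,0,0,0,0,0.03,-1.5,0,0,0,0,0.03,-1.8,0,0,0,0,0.03,-2.0,0,0,0,0,0.03,-2.0,0,0,0],
)

```text
time_s: 2.25
eef_pos: [0.5344, 0.3887, 0.041]
eef_rot: [-0.0, -0.02, 1.0, -0.0]
wrist_force: [-0.4, 1.4, 0.4]
opening: 0.59
grasp_force: 0.0
```

Emit:
move_arm(
  plan=[0,0,0,0,0,0,0,0,0,0,0,0,0,0,0,0,0,0,0,0,0,0,0,0,0,0,0,0,0,0,0,0,0,0,0,0],
  grip=0,
)

```text
time_s: 3.0
eef_pos: [0.5358, 0.389, 0.0426]
eef_rot: [0.001, -0.02, 1.0, 0.0]
wrist_force: [0.5, 0.0, 7.1]
opening: 0.219
grasp_force: 59.9
```

Emit:
move_arm(
  plan=[0,0,0.4,0,0,0,0,0,1.0,0,0,0,0,0,1.6,0,0,0,0,0,2.0,0,0,0,0,-0.5,2.0,0,0,0,-0.05,-1.5,2.0,0,0,0,-0.1,-2.5,2.0,0,0,0,-0.15,-3.6,2.0,0,0,0,-0.2,-4.6,2.0,0,0,0,-0.2,-5.55,2.0,0,0,0],
)

```text
time_s: 4.25
eef_pos: [0.5241, 0.1095, 0.1413]
eef_rot: [-0.0, -0.02, 1.0, -0.0]
wrist_force: [1.3, -0.5, -3.4]
opening: 0.225
grasp_force: 59.3
```

```bash
python3 - <<'E'
from h import *
st()
c=cam('scene'); save(c['img'],'s2.png',(200,110,400,260),4)
E
```

```text
{'time_s': 4.25, 'q': [-0.0159, 0.1941, 1.7859, -0.0001, 1.1624, -1.6267], 'eef_pos': [0.5241, 0.1095, 0.1413], 'eef_rot': [-0.0004, -0.02, 0.9998, -0.0], 'wrist_force': [1.2948, -0.482, -3.3725], 'opening': 0.2248, 'grasp_force': 59.3065}
```

View pics/s2.png

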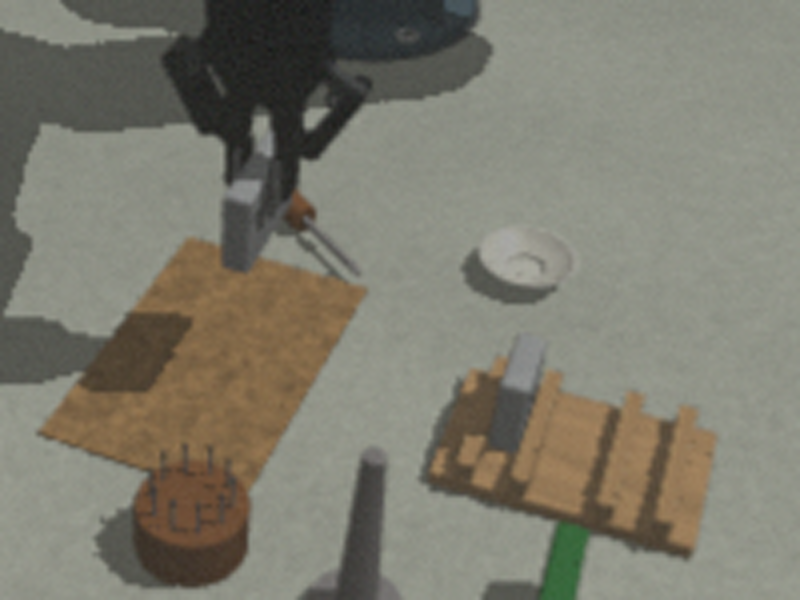

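The tin is held level over the mat at crop (250,215), and the short tin still stands at (520,390). I set the long tin down.

Emit:
move_arm(
  plan=[0,0,-0.6,0,0,0,0,0,-1.3,0,0,0,0,0,-1.8,0,0,0,0,0,-2.0,0,0,0,0,0,-2.1,0,0,0,0,0,-2.15,0,0,0,0,0,-2.17,0,0,0,0,0,-2.17,0,0,0],
)

```text
time_s: 5.3
eef_pos: [0.5256, 0.1112, 0.0335]
eef_rot: [0.001, -0.02, 1.0, -0.0]
wrist_force: [0.0, -0.0, -1.7]
opening: 0.221
grasp_force: 60.0
```

Emit:
move_arm(
  plan=[0,0,-0.02,0,0,0,0,0,-0.02,0,0,0],
)

```text
time_s: 5.55
eef_pos: [0.5257, 0.1111, 0.0335]
eef_rot: [0.001, -0.02, 1.0, -0.0]
wrist_force: [-4.9, 0.8, 8.0]
opening: 0.224
grasp_force: 61.5
```

Emit:
move_arm(
  plan=[0,0,0,0,0,0,0,0,0,0,0,0,0,0,0,0,0,0,0,0,0,0,0,0,0,0,0.4,0,0,0,0,0,1.0,0,0,0,0,0,1.8,0,0,0,0,0,1.8,0,0,0],
  grip=50,
)

```text
time_s: 6.55
eef_pos: [0.5276, 0.1112, 0.1252]
eef_rot: [0.003, -0.02, 1.0, -0.0]
wrist_force: [-1.0, -0.5, -1.1]
opening: 0.588
grasp_force: 0.0
```

Emit:
move_arm(
  plan=[0,0.5,0,0,0,0,0,1.1,0,0,0,0,0,1.1,0,0,0,0,0,1.1,-0.5,0,0,0,0,1.1,-1.0,0,0,0,0,1.1,-1.46,0,0,0,0,1.1,-1.46,0,0,0],
  grip=0,
)

```text
time_s: 7.42
eef_pos: [0.5227, 0.1652, 0.0463]
eef_rot: [-0.003, -0.02, 1.0, -0.0]
wrist_force: [-0.6, -0.7, -0.6]
opening: 0.002
grasp_force: 0.0
```

```bash
python3 - <<'E'
from h import *
st()
c=cam('scene'); save(c['img'],'s3.png',(200,110,330,240),4)
E
```

```text
{'time_s': 7.425, 'q': [0.0897, 0.3668, 1.7939, -0.0003, 0.9863, -1.5207], 'eef_pos': [0.5227, 0.1652, 0.0463], 'eef_rot': [-0.0027, -0.0199, 0.9998, -0.0003], 'wrist_force': [-0.5644, -0.6664, -0.5517], 'opening': 0.0016, 'grasp_force': 0.0}
```

View pics/s3.png

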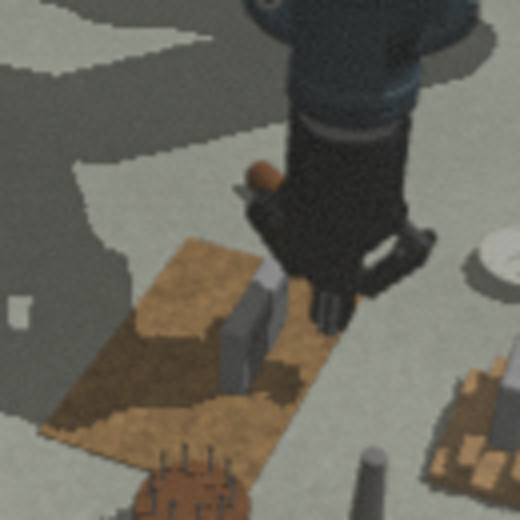

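The tin stands upright on the mat at crop (250,330), with the closed fingers behind it at (330,310). I push its top over towards −y.

Emit:
move_arm(
  plan=[0,-0.25,0,0,0,0,0,-0.5,0,0,0,0,0,-0.62,0,0,0,0,0,-0.74,0,0,0,0,0,-0.86,0,0,0,0,0,-0.98,0,0,0,0,0,-1.1,0,0,0,0,0,-1.2,0,0,0,0,-1.2,0,0,0,0,0,-1.2,0,0,0,0],
)

```text
schema error: expected a multiple of 6 numbers
```

Emit:
move_arm(
  plan=[0,0.2,0.6,0,0,0,0,0.4,1.5,0,0,0,-0.5,1.2,2.5,0,0,0,-1.3,2.0,3.0,0,0,0,-2.0,2.8,3.0,0,0,0,-2.0,2.8,3.0,0,0,0],
)

```text
time_s: 8.22
eef_pos: [0.4231, 0.3086, 0.2008]
eef_rot: [0.001, -0.023, 1.0, 0.001]
wrist_force: [0.1, 0.2, -0.6]
opening: -0.001
grasp_force: 0.0
```

```bash
python3 - <<'E'
from h import *
st()
c=cam('top'); save(c['img'],'t2.png',(225,175,325,285),5.4)
E
```

```text
{'time_s': 8.225, 'q': [0.403, 0.0942, 1.7686, 0.0007, 1.276, -1.2132], 'eef_pos': [0.4231, 0.3086, 0.2008], 'eef_rot': [0.0012, -0.0226, 0.9997, 0.0008], 'wrist_force': [0.1119, 0.204, -0.6382], 'opening': -0.001, 'grasp_force': 0.0}
```

View pics/t2.png

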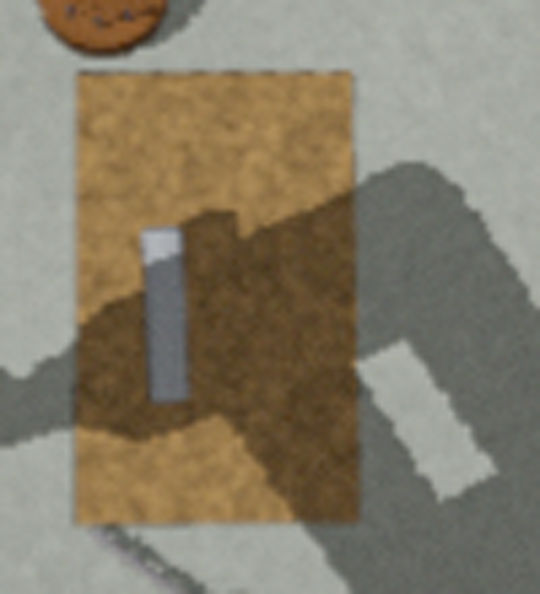

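The push was refused because a number was missing, so only the retreat ran. The tin still stands at crop (165,315). I go back by the reverse path and push again.

Emit:
move_arm(
  plan=[0.7,-0.8,0,0,0,0,1.5,-1.6,-0.5,0,0,0,2.0,-2.4,-1.5,0,0,0,2.0,-2.8,-2.4,0,0,0,2.0,-2.8,-3.0,0,0,0,2.0,-2.8,-3.0,0,0,0],
)

```text
time_s: 9.02
eef_pos: [0.5235, 0.164, 0.0464]
eef_rot: [-0.003, -0.019, 1.0, -0.0]
wrist_force: [0.9, -0.9, 1.4]
opening: 0.001
grasp_force: 0.0
```

Emit:
move_arm(
  plan=[0,-0.25,0,0,0,0,0,-0.5,0,0,0,0,0,-0.62,0,0,0,0,0,-0.74,0,0,0,0,0,-0.86,0,0,0,0,0,-0.98,0,0,0,0,0,-1.1,0,0,0,0,0,-1.2,0,0,0,0,0,-1.2,0,0,0,0,0,-1.2,0,0,0,0],
)

```text
time_s: 10.28
eef_pos: [0.5249, 0.1062, 0.0488]
eef_rot: [0.0, -0.02, 1.0, 0.0]
wrist_force: [-0.8, -0.3, 0.4]
opening: 0.001
grasp_force: 0.0
```

Emit:
move_arm(
  plan=[0,0.2,0.6,0,0,0,0,0.4,1.5,0,0,0,-0.5,1.2,2.5,0,0,0,-1.3,2.0,3.0,0,0,0,-2.0,2.8,3.0,0,0,0,-2.0,2.8,3.0,0,0,0],
  grip=80,
)

```text
time_s: 11.02
eef_pos: [0.4225, 0.2488, 0.1994]
eef_rot: [0.0, -0.023, 1.0, 0.0]
wrist_force: [-0.1, -0.4, 0.0]
opening: 0.934
grasp_force: 0.0
```

```bash
python3 - <<'E'
from h import *
st()
c=cam('top'); save(c['img'],'t3.png',(225,175,325,285),5)
E
```

```text
{'time_s': 11.025, 'q': [0.289, 0.0209, 1.8487, 0.0008, 1.2712, -1.3276], 'eef_pos': [0.4225, 0.2488, 0.1994], 'eef_rot': [0.0002, -0.0228, 0.9997, 0.0004], 'wrist_force': [-0.0885, -0.4352, 0.032], 'opening': 0.9337, 'grasp_force': 0.0}
```

View pics/t3.png

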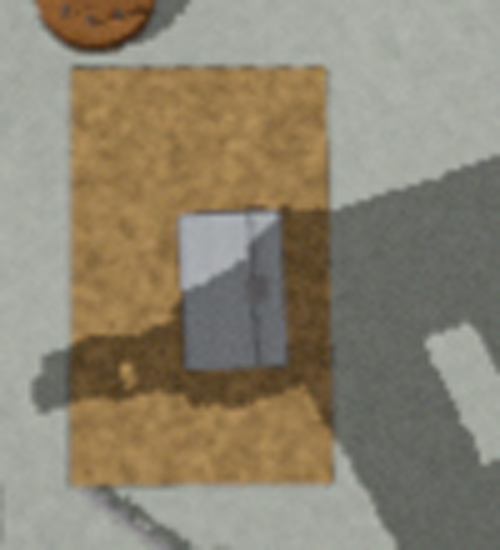

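The tin lies flat on the mat with corners at crop (178,213), (280,209), (287,365), (184,370).

```bash
python3 - <<'E'
from h import *
c=cam('top')
p=unp(c,np.array([[178,213],[280,209],[287,365],[184,370]])/5.+[225-.4,175-.4],.023)[:,:2]
d=p[0]+p[1]-p[2]-p[3]
print(p.round(3),np.linalg.norm(p-np.roll(p,-1,0),axis=1).round(3),p.mean(0).round(4),np.degrees(np.arctan2(d[1],d[0])))
E
```

```text
[[0.57  0.098]
 [0.572 0.04 ]
 [0.485 0.037]
 [0.482 0.095]] [0.058 0.087 0.058 0.088] [0.5275 0.0673] 1.8544801778054076
```

Emit:
move_arm(
  plan=[0.4,-0.7,0,0,0,0,0.9,-1.5,0,0,0,0,1.5,-2.4,-0.2,0,0,0,2.0,-3.2,-0.6,0,0,0,2.15,-3.63,-1.4,0,0,0,2.15,-3.63,-2.2,0,0,0,2.15,-3.63,-2.8,0,0,0,2.15,-3.63,-2.8,0,0,0],
)

```text
time_s: 12.12
eef_pos: [0.5304, 0.0632, 0.0558]
eef_rot: [-0.003, -0.019, 1.0, 0.0]
wrist_force: [0.2, 0.7, -0.8]
opening: 0.938
grasp_force: 0.0
```

Emit:
move_arm(
  plan=[0,0,-0.4,0,0,0,0,0,-0.7,0,0,0,0,0,-0.9,0,0,0,0,0,-1.02,0,0,0,0,0,-1.02,0,0,0,0,0,-1.02,0,0,0],
)

```text
time_s: 12.88
eef_pos: [0.5328, 0.0646, 0.0082]
eef_rot: [0.0, -0.02, 1.0, -0.0]
wrist_force: [-0.4, -0.0, -1.1]
opening: 0.935
grasp_force: 0.0
```

Emit:
move_arm(
  plan=[0,0,0,0,0,0,0,0,0,0,0,0,0,0,0,0,0,0,0,0,0,0,0,0,0,0,0,0,0,0],
  grip=40,
)

```text
time_s: 13.5
eef_pos: [0.533, 0.0646, 0.0085]
eef_rot: [0.001, -0.02, 1.0, -0.0]
wrist_force: [-0.3, 0.7, 5.7]
opening: 0.659
grasp_force: 64.8
```

Gripped across the 58 mm width. A black cube stands close to the far end of the ledge, so I measure its clearance before carrying.

```bash
python3 - <<'E'
from h import *
st()
g=lambda im:(255*(im/255.)**.45).astype(np.uint8)
a=cam('top'); b=cam('scene')
A=cv2.resize(g(a['img'][75:205,350:450]),None,fx=4,fy=4,interpolation=cv2.INTER_CUBIC)
B=cv2.resize(g(b['img'][140:260,15:115]),None,fx=4,fy=4,interpolation=cv2.INTER_CUBIC)
B=np.vstack([B,np.zeros((40,400,3),np.uint8)])
save(np.hstack([A,B]),'cube.png')
E
```

```text
{'time_s': 13.5, 'q': [-0.1006, 0.4102, 1.8344, 0.0001, 0.8959, -1.7117], 'eef_pos': [0.533, 0.0646, 0.0085], 'eef_rot': [0.0006, -0.0201, 0.9998, -0.0], 'wrist_force': [-0.2974, 0.713, 5.6577], 'opening': 0.659, 'grasp_force': 64.7916}
```

View pics/cube.png

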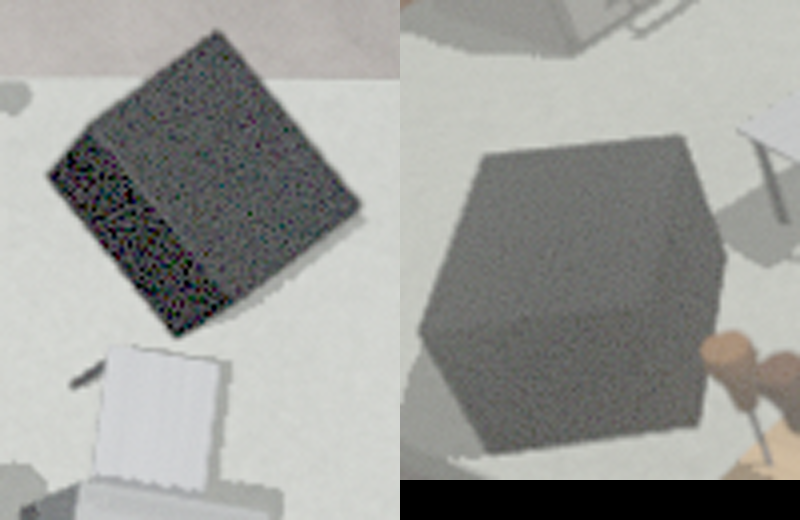

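The black cube: in the top crop its top face is (88,130), (215,30), (362,207), (230,302), with the base corner at (178,337). In the scene crop, top corners are (485,155), (683,135), (725,258), (420,330).

```bash
python3 - <<'E'
from h import *
a=cam('top')
P=lambda L:np.array(L)/4.+[350-.4,75-.4]
print('base',unp(a,P([[178,337],[50,177]]),0)[:,:2].round(3))
for h in(.08,.1,.12,.14): print(h,unp(a,P([[230,302],[88,130],[215,30],[362,207]]),h)[:,:2].round(3).tolist())
M=np.array([.6035,-.2363]);u=np.array([.984,-.179])
for d in(0,.11,.13): print(d,M+u*d)
E
```

```text
base [[ 0.744 -0.301]
 [ 0.867 -0.211]]
0.08 [[0.749, -0.307], [0.873, -0.215], [0.947, -0.31], [0.817, -0.405]]
0.1 [[0.744, -0.299], [0.865, -0.208], [0.938, -0.301], [0.811, -0.394]]
0.12 [[0.739, -0.29], [0.857, -0.202], [0.929, -0.292], [0.804, -0.384]]
0.14 [[0.733, -0.282], [0.85, -0.195], [0.919, -0.284], [0.797, -0.373]]
0 [ 0.6035 -0.2363]
0.11 [ 0.71174 -0.25599]
0.13 [ 0.73142 -0.25957]
```

The cube is about 0.10 m high, with its nearest corner at (0.744,−0.300). That is about 60 mm from where the pushing fingers will go, so it is clear. I carry the tin to the ledge.

Emit:
move_arm(
  plan=[0,0,0.5,0,0,0,0,0,1.2,0,0,0,0.2,0,2.2,0,0,0,0.6,-0.3,3.2,0,0,-0.04,1.2,-1.0,3.4,0,0,-0.08,1.9,-1.9,3.4,0,0,-0.12,2.5,-2.9,3.4,0,0,-0.16,2.78,-3.9,3.4,0,0,-0.2,2.78,-4.9,3.4,0,0,-0.22,2.78,-5.8,3.4,0,0,-0.22],
)

```text
time_s: 14.9
eef_pos: [0.6706, -0.2269, 0.1759]
eef_rot: [-0.001, 0.09, 0.996, 0.0]
wrist_force: [0.1, 0.4, -3.8]
opening: 0.657
grasp_force: 66.1
```

Emit:
move_arm(
  plan=[0,-0.47,0,0,0,0,0,-0.47,-0.4,0,0,0,0,-0.47,-0.8,0,0,0,0,-0.47,-1.2,0,0,0,0,-0.47,-1.2,0,0,0,0,-0.47,-1.2,0,0,0],
)

```text
time_s: 15.65
eef_pos: [0.6719, -0.2483, 0.1181]
eef_rot: [0.0, 0.089, 0.996, -0.0]
wrist_force: [0.4, 0.8, -3.4]
opening: 0.659
grasp_force: 66.0
```

```bash
python3 - <<'E'
from h import *
st()
o=ctrl.get_obs(); p=np.array(o['eef_pos']); q=o['eef_rot']
Rm=R.from_quat(np.r_[q[1:],q[0]]).as_matrix(); y=Rm[:,1]; print('tool y yaw',np.degrees(np.arctan2(y[1],y[0])))
M=np.array([.6035,-.2363]);u=np.array([.984,-.179]); d=p[:2]-M; print('out',d@u,'lat',d@[.179,.984])
a=cam('top'); b=cam('scene')
A=cv2.resize(a['img'][150:235,350:435],None,fx=4.6,fy=4.6,interpolation=cv2.INTER_CUBIC)
B=cv2.resize(b['img'][110:210,80:180],None,fx=3.91,fy=3.91,interpolation=cv2.INTER_CUBIC)
save(np.hstack([A,B[:391]]),'l1.png') if A.shape[0]==B.shape[0] else print(A.shape,B.shape)
E
```

```text
{'time_s': 15.65, 'q': [-0.5193, 0.5897, 1.296, 0.0001, 1.2555, -1.9111], 'eef_pos': [0.6719, -0.2483, 0.1181], 'eef_rot': [0.0002, 0.0894, 0.996, -0.0001], 'wrist_force': [0.3686, 0.7728, -3.3941], 'opening': 0.6587, 'grasp_force': 66.0282}
tool y yaw 79.74721548088002
out 0.06942525406167907 lat 0.0004087010561962434
```

Emit:
move_arm(
  plan=[0,0,-0.2,0,0,0,0,0,-0.35,0,0,0,0,0,-0.42,0,0,0,0,0,-0.44,0,0,0,0,0,-0.44,0,0,0],
)

```text
time_s: 16.38
eef_pos: [0.6715, -0.249, 0.0958]
eef_rot: [0.0, 0.09, 0.996, -0.0]
wrist_force: [-0.1, -0.0, -2.6]
opening: 0.657
grasp_force: 66.1
```

Emit:
move_arm(
  plan=[-0.09,0.016,0,0,0,0,-0.18,0.032,0,0,0,0,-0.27,0.048,0,0,0,0,-0.35,0.063,0,0,0,0,-0.35,0.063,0,0,0,0,-0.35,0.063,-0.02,0,0,0,-0.35,0.063,-0.02,0,0,0],
)

```text
time_s: 17.25
eef_pos: [0.6545, -0.246, 0.0956]
eef_rot: [0.001, 0.09, 0.996, -0.0]
wrist_force: [-1.4, 0.5, 1.3]
opening: 0.657
grasp_force: 66.6
```

```bash
python3 - <<'E'
from h import *
st()
a=cam('top'); b=cam('scene')
A=cv2.resize(a['img'][150:235,350:435],(390,390),interpolation=cv2.INTER_CUBIC)
B=cv2.resize(b['img'][105:205,80:180],(390,390),interpolation=cv2.INTER_CUBIC)
save(np.hstack([A,B]),'l2.png')
E
```

```text
{'time_s': 17.25, 'q': [-0.5288, 0.5794, 1.3611, 0.0, 1.1999, -1.9199], 'eef_pos': [0.6545, -0.246, 0.0956], 'eef_rot': [0.0006, 0.0898, 0.996, -0.0002], 'wrist_force': [-1.3534, 0.5162, 1.3445], 'opening': 0.6573, 'grasp_force': 66.6023}
```

View pics/l2.png

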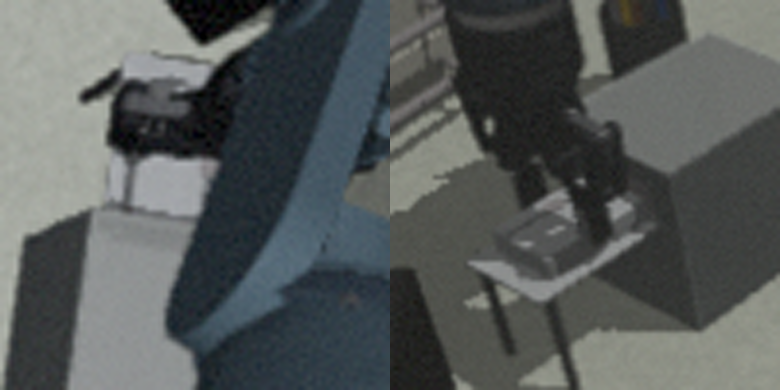

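The tin lies flat on the ledge, nose at the mouth and aligned (top crop (160,185), scene crop (565,230)). I release, go up and back, set the fingers to 25 mm for a steady two-point push, and come down behind the tail.

Emit:
move_arm(
  plan=[0,0,0,0,0,0,0,0,0,0,0,0,0,0,0,0,0,0,0,0,0.3,0,0,0,0,0,0.7,0,0,0,0,0,1.1,0,0,0,0.5,-0.09,1.1,0,0,0,1.15,-0.21,1.1,0,0,0,1.15,-0.21,1.1,0,0,0],
  grip=74,
)

```text
time_s: 18.48
eef_pos: [0.7131, -0.2566, 0.1512]
eef_rot: [0.001, 0.09, 0.996, -0.0]
wrist_force: [-0.4, -0.3, -0.8]
opening: 0.869
grasp_force: 0.0
```

Emit:
move_arm(
  plan=[0,0,0,0,0,0,0,0,0,0,0,0,0,0,0,0,0,0,0,0,0,0,0,0,0,0,-0.4,0,0,0,0,0,-0.8,0,0,0,0,0,-1.06,0,0,0,0,0,-1.06,0,0,0,0,0,-1.06,0,0,0],
  grip=25,
)

```text
time_s: 19.6
eef_pos: [0.7118, -0.2564, 0.0971]
eef_rot: [0.0, 0.09, 0.996, -0.0]
wrist_force: [-0.5, -0.4, 0.2]
opening: 0.293
grasp_force: 0.0
```

Emit:
move_arm(
  plan=[-0.12,0.022,0,0,0,0,-0.24,0.044,0,0,0,0,-0.36,0.065,0,0,0,0,-0.48,0.087,0,0,0,0,-0.6,0.109,0,0,0,0,-0.72,0.131,0,0,0,0,-0.84,0.153,0,0,0,0,-0.96,0.175,0,0,0,0,-1.08,0.196,0,0,0,0,-1.2,0.218,0,0,0,0],
)

```text
time_s: 20.85
eef_pos: [0.6505, -0.245, 0.0963]
eef_rot: [-0.001, 0.09, 0.996, 0.0]
wrist_force: [-1.0, 0.4, 0.1]
opening: 0.288
grasp_force: 0.0
```

Emit:
move_arm(
  plan=[-0.12,0.022,0,0,0,0,-0.24,0.044,0,0,0,0,-0.36,0.065,0,0,0,0,-0.48,0.087,0,0,0,0,-0.6,0.109,0,0,0,0,-0.67,0.122,0,0,0,0,-0.67,0.122,0,0,0,0,-0.67,0.122,0,0,0,0],
)

```text
time_s: 21.85
eef_pos: [0.6218, -0.2406, 0.0992]
eef_rot: [0.005, 0.09, 0.996, -0.002]
wrist_force: [12.7, -2.0, -0.9]
opening: 0.294
grasp_force: 0.0
```

```bash
python3 - <<'E'
from h import *
st()
p=np.array(ctrl.get_obs()['eef_pos'])[:2]-[.6035,-.2363]; print('out',p@[.984,-.179])
E
```

```text
{'time_s': 21.85, 'q': [-0.5476, 0.5053, 1.4648, 0.0018, 1.1613, -1.9392], 'eef_pos': [0.6218, -0.2406, 0.0992], 'eef_rot': [0.0049, 0.0898, 0.9959, -0.0015], 'wrist_force': [12.6709, -2.0444, -0.8845], 'opening': 0.2941, 'grasp_force': 0.0}
out 0.018798806721172862
```

The force of 12.7 N suggests the fingers have met the front wall. I back off, clear the view, and check numerically against the first pictures.

Emit:
move_arm(
  plan=[0.3,-0.054,0,0,0,0,0.6,-0.11,0.1,0,0,0,0.6,-0.11,1.0,0,0,0,0.6,-0.11,2.0,0,0,0,0.3,0.8,2.8,0,0,0,-0.2,1.8,3.0,0,0,0,-0.8,2.8,3.0,0,0,0,-1.4,3.8,3.0,0,0,0,-2.0,5.0,3.0,0,0,0,-2.0,5.0,3.0,0,0,0],
)

```text
time_s: 23.1
eef_pos: [0.516, 0.0139, 0.247]
eef_rot: [-0.0, 0.088, 0.996, 0.0]
wrist_force: [0.3, -0.0, 0.3]
opening: 0.292
grasp_force: 0.0
```

```bash
python3 - <<'E'
from h import *
st()
M=np.array([.6035,-.2363]);u=np.array([.984,-.179]);v=np.array([.179,.984])
def W(o,l,z): q=M+u*o+v*l; return [q[0],q[1],z]
for n in('top','scene'):
    c=cam(n); im=c['img'].astype(int).mean(2); ref=cv2.resize(cv2.imread(f'pics/{n}0.png'),(512,384),interpolation=cv2.INTER_AREA).astype(int).mean(2)
    print(n,'change; rows=out mm (105..5), cols=lat -30..30')
    for o in range(105,-1,-10):
        px=proj(c,[W(o/1e3,l/1e3,.09) for l in range(-30,31,10)]).round().astype(int)
        print(o,[f"{int(im[y,x])}/{int(ref[y,x])}" for x,y in px])
    if n=='top':
        print('inside the box, at z .05, cols lat')
        for o in range(-10,-150,-15):
            px=proj(c,[W(o/1e3,l/1e3,.05) for l in range(-40,41,10)]).round().astype(int)
            print(o,[f"{int(im[y,x])}/{int(ref[y,x])}" for x,y in px])
E
```

```text
{'time_s': 23.1, 'q': [-0.2036, 0.0345, 1.7351, 0.0006, 1.3721, -1.5989], 'eef_pos': [0.516, 0.0139, 0.247], 'eef_rot': [-0.0, 0.0877, 0.9961, 0.0003], 'wrist_force': [0.3241, -0.0315, 0.2738], 'opening': 0.2925, 'grasp_force': 0.0}
top change; rows=out mm (105..5), cols=lat -30..30
105 ['156/147', '165/153', '163/149', '159/147', '164/154', '160/150', '162/150']
95 ['158/149', '162/155', '160/151', '159/151', '164/151', '162/148', '162/152']
85 ['159/149', '164/152', '162/152', '159/151', '163/154', '160/148', '164/152']
75 ['161/149', '166/152', '160/151', '164/152', '165/152', '163/149', '160/153']
65 ['98/150', '101/153', '104/154', '97/152', '99/154', '98/150', '100/152']
55 ['98/149', '102/153', '97/153', '99/152', '103/154', '99/149', '102/153']
45 ['99/151', '102/152', '105/153', '103/155', '103/153', '99/151', '103/152']
35 ['99/149', '99/152', '103/151', '104/152', '108/153', '102/150', '102/153']
25 ['102/151', '102/146', '100/155', '102/154', '103/150', '99/151', '101/152']
15 ['109/100', '104/96', '120/108', '109/100', '103/96', '114/105', '109/100']
5 ['127/119', '129/1
[... 1248 characters left out ...]
8', '143/138', '138/137', '139/139']
85 ['139/138', '141/137', '140/137', '141/139', '142/137', '136/135', '140/138']
75 ['138/135', '139/138', '139/135', '136/140', '143/139', '114/135', '94/139']
65 ['84/136', '84/139', '83/137', '86/138', '88/139', '84/137', '86/139']
55 ['87/137', '87/137', '85/138', '85/141', '86/138', '82/135', '86/140']
45 ['85/135', '86/136', '85/137', '88/139', '86/138', '84/135', '85/140']
35 ['86/137', '83/136', '87/136', '85/137', '84/138', '86/134', '81/138']
25 ['82/134', '87/135', '89/137', '85/118', '87/139', '83/133', '85/129']
15 ['84/82', '84/82', '82/82', '85/80', '86/83', '79/81', '87/82']
5 ['67/71', '67/65', '78/76', '79/77', '71/73', '68/68', '80/76']
```

Emit:
move_arm(
  plan=[-0.3,1,0,0,0,0,-0.6,2,0,0,0,0,-0.9,3,0,0,0,0,-1.2,4,0,0,0,0,-1.6,5,0,0,0,0,-2.0,6,0,0,0,0,-2.4,7,0,0,0,0,-2.8,8,0,0,0,0,-2.8,8,0,0,0,0],
)

```text
time_s: 24.32
eef_pos: [0.3779, 0.413, 0.2465]
eef_rot: [-0.0, 0.088, 0.996, 0.0]
wrist_force: [0.1, -0.9, -0.1]
opening: 0.293
grasp_force: 0.0
```

```bash
python3 - <<'E'
from h import *
st()
M=np.array([.6035,-.2363]);u=np.array([.984,-.179]);v=np.array([.179,.984])
def W(o,l,z): q=M+u*o+v*l; return [q[0],q[1],z]
for n in('top','scene'):
    c=cam(n); im=c['img'].astype(int).mean(2); ref=cv2.resize(cv2.imread(f'pics/{n}0.png'),(512,384),interpolation=cv2.INTER_AREA).astype(int).mean(2)
    print(n,'ledge diff')
    for o in range(105,-1,-10):
        px=proj(c,[W(o/1e3,l/1e3,.09) for l in range(-36,37,12)]).round().astype(int)
        print(o,[int(im[y,x]-ref[y,x]) for x,y in px])
    if n=='top':
        print('box floor diff z .02')
        for o in range(-10,-155,-12):
            px=proj(c,[W(o/1e3,l/1e3,.02) for l in range(-50,51,10)]).round().astype(int)
            print(o,[int(im[y,x]-ref[y,x]) for x,y in px])
E
```

```text
{'time_s': 24.325, 'q': [0.6175, 0.1338, 1.6294, 0.0004, 1.3782, -0.7765], 'eef_pos': [0.3779, 0.413, 0.2465], 'eef_rot': [-0.0, 0.0883, 0.9961, 0.0002], 'wrist_force': [0.1285, -0.8549, -0.1115], 'opening': 0.2926, 'grasp_force': 0.0}
top ledge diff
105 [5, 4, 6, 8, 6, 7, 0]
95 [8, 3, 4, 4, 7, 4, 12]
85 [5, 5, 6, 4, 8, 7, 5]
75 [9, 7, 8, 7, 4, 7, 9]
65 [6, 5, 7, 4, 8, 6, 6]
55 [7, 6, 7, 8, 7, 8, 7]
45 [8, 5, 9, 3, 5, 2, 10]
35 [6, 4, 6, 8, 7, 6, 8]
25 [9, 5, 5, 5, 6, 4, 7]
15 [9, 2, 5, 5, 2, 5, 8]
5 [5, 10, 5, 11, 5, 3, 7]
box floor diff z .02
-10 [6, 9, 8, 7, 6, 5, 2, 6, 9, 0, 8]
-22 [8, 5, 5, 4, 5, 7, 4, 6, 6, 7, 0]
-34 [6, 7, 6, 7, 2, 4, 8, 6, 7, 6, 0]
-46 [6, 6, 6, 7, 7, 8, 7, 6, 2, 5, 6]
-58 [6, 8, 8, 6, 6, 9, 2, 4, 8, 6, 0]
-70 [1, 10, 7, 2, 6, 7, 6, 0, 3, 0, 8]
-82 [4, 8, 7, 8, 8, 7, 6, 0, 3, -1, 1]
-94 [4, 5, 7, 4, 5, 7, 5, 5, 3, 4, 3]
-106 [5, 5, 13, 6, 14, 14, 9, 10, -1, -1, 2]
-118 [3, 10, 15, 6, 15, 14, 13, 8, 8, 0, -3]
-130 [7, 8, 15, 14, 15, 15, 15, 11, 0, 4, 6]
-142 [3, 5, 8, 16, 8, 14, 19, 12, 4, 3, -1]
-154 [0, 3, 6, 4, 5, 4, 4, 5, 6, 1, 3]
scene ledge diff
105 [0, 2, 5, 1, 5, 3, 3]
95 [2, 3, 0, 3, 4, 2, 3]
85 [5, 4, 1, 2, 2, 7, 3]
75 [1, 1, 3, 0, 0, 1, 1]
65 [4, 2, 3, 1, 1, 4, 9]
55 [1, 1, 3, 1, 2, 4, 2]
45 [5, 5, 2, 3, 4, 2, 3]
35 [2, 0, 2, 3, 3, 1, 9]
25 [3, 4, 3, 5, 4, 6, 4]
15 [0, 3, 3, 3, 2, 2, 0]
5 [0, 3, 0, 2, 0, 5, -2]
```

The ledge is bare in both views. A new tin-wide patch has appeared under the clear roof at the foot of the slide (100 to 148 mm into the box), well clear of the flap. I hand in.

```bash
python3 -c "
from bench import ctrl
print(ctrl.hand_in())"
```

```text
the job is handed in; nothing more can be done
None
```

The long tin was laid flat, regripped, and pushed lengthwise through the flap into the box, and the job was handed in at about 24 s. The ledge is bare and a tin-sized patch shows at the foot of the slide, clear of the flap. I did not see the flap itself shut, and I made no final check of the short tin and bystanders; no move after the pick-up went near the rack, and none touched the bystanders.

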